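# Clip the pivot pin of a hold-down clamp

### The arm

A 6-joint arm with a two-finger parallel gripper is mounted at the origin on the work surface. World frame = base frame: x ahead of the robot, y to its left, z up, the work surface at z = 0. Lengths are in mm, angles in rad, forces in N, time in s.
With the tool pointing down it reaches from about 300 to 775 mm from the base axis. Payload 14.6 kg.
Tool frame: the origin (TCP) lies at the very end of the fingers, on their centre line; the grasp point (between the pads) lies 19 mm behind it; z points along the fingers, y is the line along which they close (so a half turn about z gives the same grasp; the last joint's range is limited). The gripper opens to 94 mm and grips with 3 to 60 N. Pads are 16 mm wide; open, the fingers measure 119 mm over their backs; the gripper's body (75 mm by 177 mm) begins 78 mm behind the grasp point.
Start: joints at [-0.067, 0.3, 1.521, -0, 1.321, -0.067], TCP at [549.99, -0.002, 205.446] pointing down, gripper open.
Joint ranges: [-3.03, 3.03], [-0.79, 2.21], [0.23, 2.52], [-1.04, 4.18], [0, 3.07], [-2.55, 2.55]. Speed limits (rad/s): [2.22, 2.22, 2.57, 3.14, 3.14, 3.14].

### API

Orientations are given as [roll, pitch, yaw] about the fixed x, y, z axes, in that order (R = Rz(yaw) Ry(pitch) Rx(roll)).
In Python, from cell import manip, camera, get_calibration gives the robot as it stands. The module is installed in compiled form; this text tells all that it offers.
- The arm moves only by the tool jog_arm, never from a script. Its argument "plan" is one flat list of numbers, 6 for each row, row after row: the shift along the world's x, y, z in m, then the turn, a rotation vector about the world's x, y, z in degrees. A call has 1 to 20 rows; each row is the pose to reach, as a shift and turn from the pose commanded when the call began; what a row does not reach only later rows make up. A row lasts 1/10 s, in which the tool goes at most 50 mm and 8.59 degrees, less where a joint would pass 70% of its speed; a pose out of reach is approached as far as the arm can. A call with a gripper value outside its range is refused whole. "claw" is the finger opening in m, from 0 to 0.094, set as the call begins (left out, the last holds). The fingers move at their own pace and stop on an object; "force" is the grip in N (left out, the last holds). Time passes only in rows, so rows that repeat a pose let the fingers close. It gives the time, the measured TCP pose, the force, the opening and the grip force at its end, in the units of the state.
- manip.read_state(): the state, without advancing time (a new reading comes with each control period).
- camera(name): name is "scene" or "side" or "wrist"; returns (picture, depth): 400x640x3 uint8, red, green, blue; 400x640 float32, mm along the optical axis (not along the pixel's ray), 0 where there is no reading.
- get_calibration(name): a dict with "fx", "fy", "cx", "cy" (pixels), "k1" (the pictures are not rectified: a ray, as slopes to the right and down, at radius r is drawn at 1 + k1 r^2 times it, then the intrinsics apply), "origin" and "attitude" of the camera in the world. Camera axes: x right, y down, z forward; pixel columns grow to the right and rows downward; lengths in mm; the calibration is good to about 2 mm. A picture is of the moment at which its call begins: read the wrist's pose just before it. get_calibration takes no time and is no camera call; for the wrist camera it gives the pose at the moment of the call.
- manip.sign_off(): hands the job in; it is judged then, once.
The state is a dict: "clock": time; "joints": joint angles; "qd": joint speeds; "effort": joint torques, N m; "eef_pos": TCP position; "eef_rot": TCP orientation; "wrist_force": force on the tool from outside, world axes, zero at the start; "moment": the same for the moment, N m; "finger_gap": finger opening in mm; "finger_force": force on a finger pad.
Only numpy, scipy, OpenCV 4.12 (cv2) and the standard library are available. Lean on these libraries where they do the work, as an engineer would, in place of code of your own. Each camera call takes 0.05 s, during which the arm holds its last target. There are 200 camera calls.

### The job

The pivot pin of the hold-down clamp has lost its retainer. Take the R-clip out of the wooden rack, work its straight leg gently down through the cross-hole near the pin's free end (the pin has end play, so feel for the hole) and press until the bent leg has ridden over the pin and snapped back round it, then let go. Never press hard on the pin, and leave the hammer, tin and offcut where they are.

Things in the scene. Friction and masses are not known exactly. Their poses are not given: they have to be found in the camera images.
- clip_center (a point): Centre of the coil of the loose R-clip (bare steel wire 5 mm thick, about 50 g). The double coil is a disc 36 mm across, 10 mm thick, axis along the point's y: hold it by its flat faces from above, fingertips at most 15 mm below this point. Legs run along -z. At the start it stands legs down in the rack's slot, within 2 degrees of upright, this point 71 mm above the bench, coil underside 3 mm above the rack's top.
- clip_tip (a point): Rounded end of the clip's straight leg (5 mm thick, in line with the coil's middle), 65 mm below the coil's centre; axes as clip_center. Seated, the coil's centre is 33 mm above the pin's axis and this tip 32 mm below it; 3 mm deeper the coil would strike the pin. The clip may sit either way round on the pin (bent leg on either side).
- clip_bend (a point): Middle of the bent leg's curve, at rest 15 mm to the +x side of the straight leg and 33 mm below the coil's centre; it fits round a 24 mm shaft. Below it the leg narrows to 9.5 mm from the straight leg's centre line, then flares out to a tip 17 mm aside and 55.5 mm below the coil's centre. The straight leg's end is about 22 mm below the pin's top when the flare meets the pin.
- clip_leg (a joint): How far the bent leg is sprung open about the coil's centre, rad: 0 at rest, about 0.1 as its narrow part passes the pin's widest part. Spring 1.3 N m/rad, slight preload. Riding over the pin takes a downward push of roughly 2 to 10 N, which falls away as the leg snaps round; then the push rises again.
- pin_ref (a point): Fixed point on the axis of the clamp's pin, 70 mm above the bench. The pin is a level steel rod 24 mm thick along this point's y, its free end to +y; z is up. The middle of the vertical through-hole (8 mm wide across the pin, 7 mm along it) lies somewhere 3 to 22 mm from this point towards +y: the pin has that much end play (stiff, 15 N to shift it) and this point does not follow it.
- rack: Wooden block 100 x 56 x 50 mm, fixed on the bench; origin at the middle of its underside. Slot 24 x 7 mm in its top, 44 mm deep, long side along its x; the clip's legs stand in it. Pull the clip straight up 50 mm to clear it.
- clamp: Fixed hold-down clamp: steel clevis, wooden arm, board under it; origin on the bench below the pin's axis, pin_ref 69.5 mm along its y and 70 mm up. The pin's free end is about 20 mm past the hole. The near ear's face is 39.5 mm short of pin_ref, ears 94 mm high; the arm runs along +x for 155 mm, up to 84 mm high, 24 mm to either side of the origin in y.
- hammer: Hammer 220 mm long lying loose on the bench beyond the tin, a bystander.
- tin: Closed steel tin 56 mm across and 60 mm high, standing loose, a bystander.
- offcut: Loose wooden offcut 50 x 90 x 22 mm, a bystander.
Mind the look-alikes: they are no part of the job. Of the things shaped like the rack, the wooden one is meant.

How it is judged (in metres and radians):
On the way, in this order (a step that is already met when the one before it is completed fails the run):
1. the clip is out of the rack (height (world z) of clip_tip above 0.06 m and contact force between clip and rack below 0.01 N), for 0.1 s.
2. the straight leg has entered the cross-hole (z of clip_tip in the frame of pin_ref between -0.03 and 0.007 m and x of clip_tip in the frame of pin_ref between -0.005 and 0.005 m and y of clip_tip in the frame of pin_ref between -0.0005 and 0.0255 m).
3. the bent leg is sprung open, riding over the pin (value of joint clip_leg above 0.05 rad and contact force between clip and clamp above 0.5 N).
At the end, for the whole second after the job is handed in: The clip sits at rest across the pin: straight leg through the cross-hole, coil centre 27 to 37 mm above the pin's axis (33 nominal), upright within 0.2 rad and square to the pin within 0.25 rad, bent leg closed round the pin (opened less than 0.03 rad), released (z of clip_center in the frame of pin_ref between 0.027 and 0.037 m and x of clip_tip in the frame of pin_ref between -0.006 and 0.006 m and y of clip_tip in the frame of pin_ref between -0.0025 and 0.0275 m and angle between the y axis of clip_center and the y axis of pin_ref, either way round below 0.25 rad and angle between clip_center's own z axis and vertical below 0.2 rad and value of joint clip_leg below 0.03 rad and linear speed of clip below 0.02 m/s); the robot touches nothing.
It fails at once if the clip is pressed on the clamp or its pin with more than 30 N (contact force between clip and clamp above 30 N).
It fails at once if the fingers or arm press on the clamp with more than 15 N (contact force between any of the fingers, the arm and clamp above 15 N).
It fails at once if a bystander is shifted by more than 20 mm (distance of any of hammer, tin, offcut from where it was at the start of the episode above 0.02 m).
It also fails if it takes over 64 s, if anything falls off the work surface, if the arm or the gripper's body presses on something with over 40 N, if the wrist force passes 120 N, or if a joint passes its speed limit or range.

## Working session

There is one attempt and no reset: what is moved stays moved. The work goes in short steps, Python scripts to look and compute and a tool call to move; the robot and the scene stay as the last step left them, time stands still between calls to the robot, and variables do not carry over. Pictures are saved under pics/ and viewed, at most 12 in all, crops included, and the job is handed in when it is done.

Besides the shell and the picture viewer there is one more tool, called after "Emit:" by a JSON object that holds its "op" and its "data". jog_arm: Moves the arm, as the interface text tells. Its arguments: {"type":"object","properties":{"plan":{"type":"array"},"claw":{"type":"number"},"force":{"type":"number"}},"required":["plan"]}

```bash
mkdir -p pics
cat > h.py <<'E'
import numpy as np, cv2
from cell import manip, camera, get_calibration
def save(name,fn):
    c=get_calibration(name); p,d=camera(name)
    cv2.imwrite(f'pics/{fn}.png',p[:,:,::-1]); np.savez(f'pics/{fn}.npz',p=p,d=d,**{k:np.array(v) for k,v in c.items()})
    return c,p,d
def load(fn):
    z=np.load(f'pics/{fn}.npz'); return {k:z[k] for k in z.files if k not in 'pd'},z['p'],z['d']
from scipy.spatial.transform import Rotation as Ro
def att(c):
    a=np.array(c['attitude'],float)
    return a if a.shape==(3,3) else (Ro.from_euler('xyz',a).as_matrix() if a.shape==(3,) else None)
def ray(c,u,v):
    x=(np.asarray(u,float)-c['cx'])/c['fx'];y=(np.asarray(v,float)-c['cy'])/c['fy']
    X,Y=x,y
    for _ in range(8):
        s=1+c['k1']*(X*X+Y*Y); X,Y=x/s,y/s
    return np.stack([X,Y,np.ones_like(X)],-1)@att(c).T
def onz(c,u,v,z):
    r=ray(c,u,v); o=np.array(c['origin'],float)
    return o+r*((z-o[2])/r[...,2])[...,None]
def pts(c,d,u,v): return np.array(c['origin'],float)+ray(c,u,v)*d[v,u][...,None]
def proj(c,P):
    q=(np.asarray(P,float)-c['origin'])@att(c); x=q[...,0]/q[...,2];y=q[...,1]/q[...,2];s=1+c['k1']*(x*x+y*y)
    return np.stack([c['fx']*x*s+c['cx'],c['fy']*y*s+c['cy']],-1)
E
python3 - <<'E'
from h import *
print(manip.read_state())
for n in('scene','side','wrist'):
    c,p,d=save(n,n+'0'); print(n,c)
E
```

```text
{'clock': 0.0, 'joints': array([-6.66057903e-02,  3.00474547e-01,  1.52156927e+00, -5.31199478e-06,
        1.32069705e+00, -6.66022268e-02]), 'qd': array([ 1.66667821e-03, -1.41884745e-03,  8.51631136e-04, -5.58633218e-04,
        1.94572291e-05, -1.07064636e-03]), 'effort': array([-1.53750298e-03, -5.31805658e+01, -3.52735734e+01,  7.07558286e-02,
        2.43994006e-02, -4.79655944e-05]), 'eef_pos': array([5.49742444e+02, 9.66603833e-03, 2.04889437e+02]), 'eef_rot': array([-3.14044665e+00, -7.12828716e-05,  1.57079404e+00]), 'wrist_force': array([-0.88951321,  0.03419088,  0.61433154]), 'moment': array([0.05286971, 0.0189029 , 0.02083134]), 'finger_force': 0.0, 'finger_gap': 93.76458009885346}
scene {'fx': 474.72048202625314, 'fy': 474.72048202625314, 'cx': 319.66171082994475, 'cy': 199.17041282903025, 'k1': -0.13425126772014143, 'origin': array([ 934.25055475, -482.02702407,  970.02686335]), 'attitude': array([-2.49207337,  0.01241659,  0.54614797])}
side {'fx': 436.497994862249, 'fy': 436.497994862249, 'cx': 314.335935762414, 'cy': 197.49999713138203, 'k1': 0.016672265546584665, 'origin': array([283.64127876, 894.78295409, 705.97007765]), 'attitude': array([-2.21223538, -0.01723431, -2.75833781])}
wrist {'fx': 298.9450128156828, 'fy': 298.9450128156828, 'cx': 321.04570501070316, 'cy': 198.3916285070359, 'k1': -0.05351402570612545, 'origin': array([549.37847737,  77.42882865, 384.97693231]), 'attitude': array([ 2.86944431e+00,  6.15160356e-04, -1.45630888e-04])}
```

View pics/scene0.png

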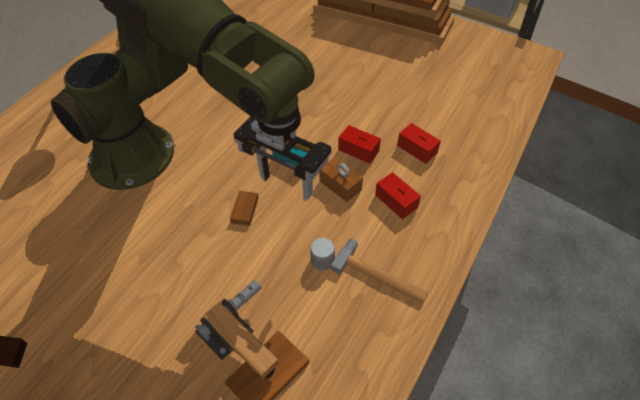

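View pics/side0.png

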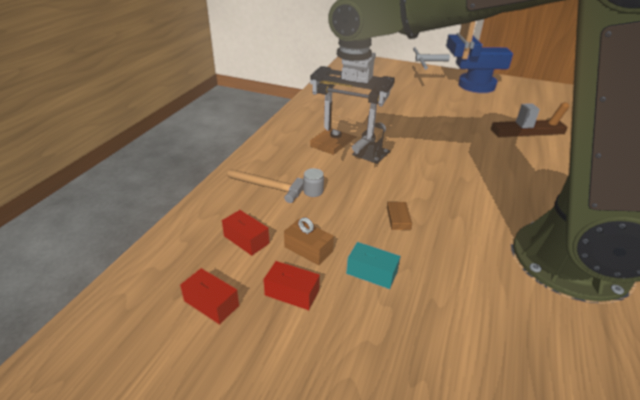

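Scene view: the wooden rack with the clip is at (342,180), and at (306,238) in the side view. Look-alikes to avoid are the red blocks at (360,143), (419,142) and (398,194), the teal block at about (290,155) and the plain offcut at (244,208). I choose the wooden block with the steel coil. The clamp is at (235,330), with the pin's free end at about (257,287).

Run:
```python
from h import *
c,p,d=load('scene0'); cs,ps,ds=load('side0')
for n,u,v,z in(('coil',343,169,75),('pinend',257,288,70),('pinmid',238,302,75)): print(n,onz(c,u,v,z).round(),pts(c,d,np.array(u),np.array(v)).round())
print('coil side',onz(cs,306,227,75).round())
a=cv2.resize(p[150:210,300:380],None,fx=5,fy=5,interpolation=2);b=cv2.resize(p[270:350,190:280],None,fx=5,fy=5,interpolation=2)[:400]
o=np.zeros((400,800,3),np.uint8);o[:300,:350]=a[:,25:375];o[:,350:]=b
cv2.imwrite('pics/crop.png',o[:,:,::-1])
```

```text
coil [573. 203.  75.] [563. 222.  51.]
pinend [ 578. -171.   70.] [ 583. -175.   81.]
pinmid [ 565. -220.   75.] [ 568. -222.   82.]
coil side [566. 216.  75.]
```

View pics/crop.png

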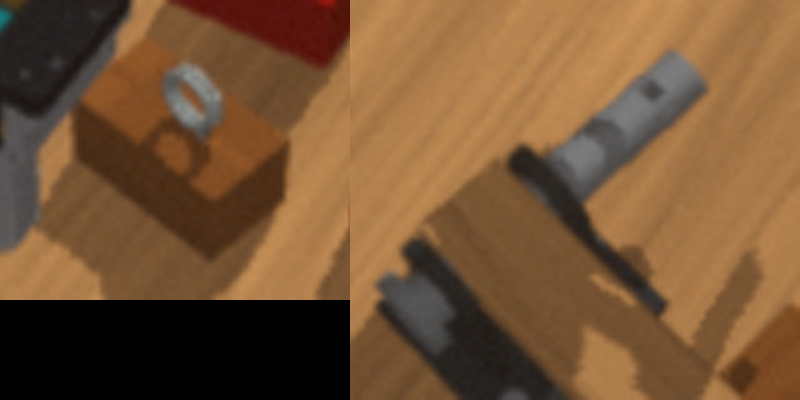

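The crop confirms the wooden rack with the ring-shaped clip (coil at scene ≈ (343.4,169.6)). The pin's cross-hole is visible at scene ≈ (250.4,288). Next I go above the clip.

Emit:
{"op": "jog_arm", "data": {"plan": [0.005, 0.04, 0, 0, 0, 0, 0.01, 0.08, 0, 0, 0, 0, 0.012, 0.12, 0, 0, 0, 0, 0.016, 0.16, 0, 0, 0, 0, 0.018, 0.2, 0, 0, 0, 0, 0.018, 0.2, 0, 0, 0, 0, 0.018, 0.2, 0, 0, 0, 0]}}

```text
clock: 0.85
eef_pos: [567.7, 200.4, 204.9]
eef_rot: [-3.141, 0.0, 1.572]
wrist_force: [-0.2, -0.3, -0.5]
finger_gap: 93.7
finger_force: 0.0
```

Run:
```python
from h import *
print(manip.read_state()['eef_pos'])
c,p,d=save('wrist','w1')
u,v=np.meshgrid(np.arange(640),np.arange(400)); P=pts(c,d,u,v)
top=(abs(P[...,2]-50)<6)&(d>0)&(abs(P[...,0]-568)<90)&(abs(P[...,1]-212)<90)
hsv=cv2.cvtColor(p,cv2.COLOR_RGB2HSV)
wood=top&(hsv[...,0]>8)&(hsv[...,0]<20)&(hsv[...,1]>60)
n,l,st,ce=cv2.connectedComponentsWithStats(wood.astype(np.uint8))
for i in np.argsort(-st[1:,4])[:3]+1: 
  q=np.argwhere(l==i)[:,::-1]; xy=onz(c,q[:,0],q[:,1],50.)[:,:2]
  print(st[i],cv2.minAreaRect(xy.astype(np.float32)))
hi=(P[...,2]>62)&(P[...,2]<95)&(abs(P[...,0]-568)<40)&(abs(P[...,1]-212)<40)&(d>0)
xy=P[hi]; print(len(xy)); 
if len(xy)>5: print(xy.min(0),xy.max(0),cv2.minAreaRect(xy[:,:2].astype(np.float32)))
cv2.imwrite('pics/w1.png',cv2.resize(p,(800,500))[:,:,::-1])
```

```text
[567.73090717 200.35412264 204.93598908]
[ 272  145   95   68 3787] ((564.7747192382812, 206.81539916992188), (57.05974578857422, 100.36849212646484), 75.8399429321289)
344
[555.32039795 197.34865728  62.05222652] [589.76947543 213.32557471  90.02668614] ((572.1163940429688, 204.84375), (10.208106994628906, 34.366493225097656), 75.42069244384766)
```

View pics/w1.png

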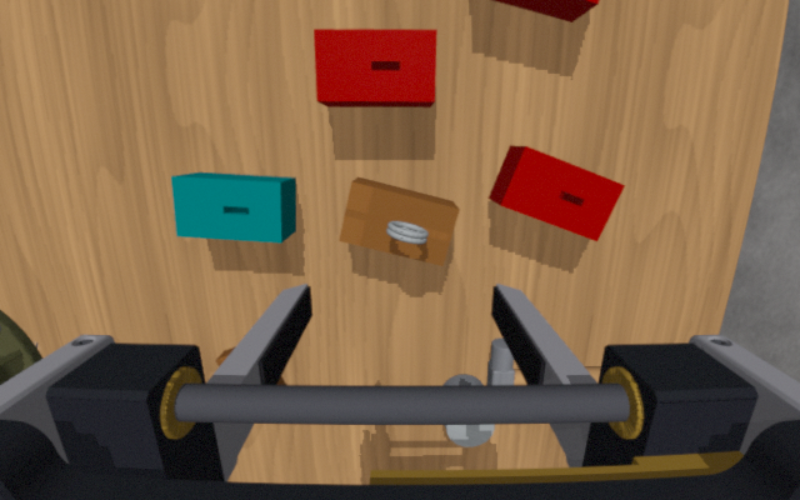

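The wrist view shows the coil at (407,232), standing on the wooden rack. It measures (572.1, 204.8), with the coil axis at 75.4°. The fingers close along x at the moment, so I turn +75.4° and descend part-way.

Emit:
{"op": "jog_arm", "data": {"plan": [0, 0, 0, 0, 0, 8, 0.001, 0.001, 0, 0, 0, 16, 0.002, 0.002, 0, 0, 0, 24, 0.003, 0.003, -0.01, 0, 0, 32, 0.004, 0.004, -0.02, 0, 0, 40, 0.0044, 0.0044, -0.03, 0, 0, 48, 0.0044, 0.0044, -0.04, 0, 0, 56, 0.0044, 0.0044, -0.05, 0, 0, 64, 0.0044, 0.0044, -0.06, 0, 0, 72, 0.0044, 0.0044, -0.07, 0, 0, 75.4, 0.0044, 0.0044, -0.08, 0, 0, 75.4, 0.0044, 0.0044, -0.08, 0, 0, 75.4, 0.0044, 0.0044, -0.08, 0, 0, 75.4], "claw": 0.05}}

```text
clock: 2.2
eef_pos: [572.5, 203.9, 125.7]
eef_rot: [-3.142, -0.0, 2.885]
wrist_force: [0.0, 0.3, 0.4]
finger_gap: 50.0
finger_force: 0.0
```

Run:
```python
from h import *
s=manip.read_state();print(s['eef_pos'],s['eef_rot'],s['joints'])
c,p,d=save('wrist','w2')
u,v=np.meshgrid(np.arange(640),np.arange(400)); P=pts(c,d,u,v)
hi=(P[...,2]>62)&(P[...,2]<95)&(abs(P[...,0]-572)<22)&(abs(P[...,1]-205)<15)&(d>0)
xy=P[hi]; print(len(xy),xy.min(0),xy.max(0),cv2.minAreaRect(xy[:,:2].astype(np.float32)))
cv2.imwrite('pics/w2.png',cv2.resize(p,(800,500))[:,:,::-1])
```

```text
[572.50960805 203.89023512 125.66354515] [-3.14153069e+00 -1.92321785e-05  2.88452430e+00] [ 2.81888041e-01  4.98883298e-01  1.43557091e+00 -4.63382582e-05
  1.20718676e+00 -1.03182346e+00]
530 [554.01340742 196.95382569  67.55015407] [588.08099382 213.58508929  90.46071421] ((570.9375, 204.93356323242188), (9.719816207885742, 33.710208892822266), 75.18507385253906)
```

View pics/w2.png

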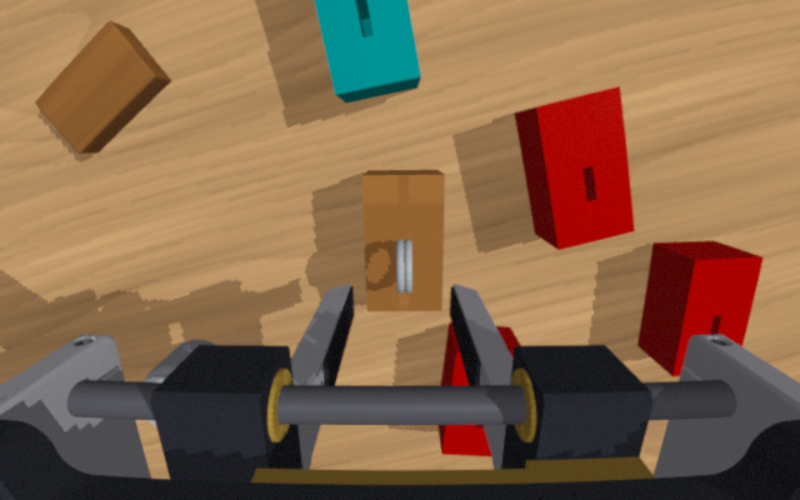

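The coil at (404,267) lies between the fingertips and is square to them, off by about (-1.2, +1) mm. I descend and grip.

Emit:
{"op": "jog_arm", "data": {"plan": [-0.0012, 0.001, -0.02, 0, 0, 0, -0.0012, 0.001, -0.04, 0, 0, 0, -0.0012, 0.001, -0.055, 0, 0, 0, -0.0012, 0.001, -0.0675, 0, 0, 0, -0.0012, 0.001, -0.0675, 0, 0, 0, -0.0012, 0.001, -0.0675, 0, 0, 0]}}

```text
clock: 2.85
eef_pos: [571.5, 205.5, 58.4]
eef_rot: [3.141, 0.0, 2.887]
wrist_force: [0.5, 0.4, -0.2]
finger_gap: 50.3
finger_force: 0.0
```

Emit:
{"op": "jog_arm", "data": {"plan": [0, 0, 0, 0, 0, 0, 0, 0, 0, 0, 0, 0, 0, 0, 0, 0, 0, 0, 0, 0, 0, 0, 0, 0, 0, 0, 0, 0, 0, 0, 0, 0, 0, 0, 0, 0, 0, 0, 0, 0, 0, 0, 0, 0, 0, 0, 0, 0], "claw": 0.0, "force": 40}}

```text
clock: 3.65
eef_pos: [571.2, 205.4, 58.0]
eef_rot: [3.142, 0.0, 2.887]
wrist_force: [0.1, -0.5, 1.6]
finger_gap: 9.7
finger_force: 40.0
```

Emit:
{"op": "jog_arm", "data": {"plan": [0, 0, 0.01, 0, 0, 0, 0, 0, 0.03, 0, 0, 0, 0, 0, 0.055, 0, 0, 0, 0, 0, 0.08, 0, 0, 0, 0, 0, 0.1, 0, 0, 0, 0, -0.02, 0.12, 0, 0, 0, 0, -0.06, 0.12, 0, 0, 0, 0.01, -0.1, 0.12, 0, 0, 0, 0.02, -0.14, 0.12, 0, 0, 0, 0.03, -0.18, 0.12, 0, 0, 0, 0.04, -0.22, 0.12, 0, 0, 0, 0.05, -0.26, 0.12, 0, 0, 0, 0.06, -0.3, 0.12, 0, 0, 0, 0.06, -0.34, 0.12, 0, 0, 0, 0.06, -0.37, 0.12, 0, 0, 0, 0.06, -0.39, 0.12, 0, 0, 0, 0.06, -0.39, 0.12, 0, 0, 0, 0.06, -0.39, 0.12, 0, 0, 0, 0.06, -0.39, 0.12, 0, 0, 0, 0.06, -0.39, 0.12, 0, 0, 0]}}

```text
clock: 5.65
eef_pos: [631.4, -183.4, 178.2]
eef_rot: [3.142, 0.0, 2.888]
wrist_force: [0.0, -0.1, -0.7]
finger_gap: 9.9
finger_force: 40.0
```

Run:
```python
from h import *
s=manip.read_state();print(s['eef_pos'],s['eef_rot'],s['joints'],s['wrist_force'])
c,p,d=save('wrist','w3');save('scene','s3');save('side','d3')
cv2.imwrite('pics/w3.png',cv2.resize(p,(800,500))[:,:,::-1])
print(proj(c,[[575,-188,82],s['eef_pos']-[0,0,52]]))
```

```text
[ 631.36441007 -183.40495094  178.1547377 ] [3.14152801e+00 8.20245480e-05 2.88818532e+00] [-3.38435909e-01  5.63494683e-01  1.21203720e+00  7.28981434e-05
  1.36598453e+00 -1.65583973e+00] [ 0.03199537 -0.0777831  -0.69623856]
[[301.73528561 143.59960581]
 [322.2189366  214.56806205]]
```

View pics/w3.png

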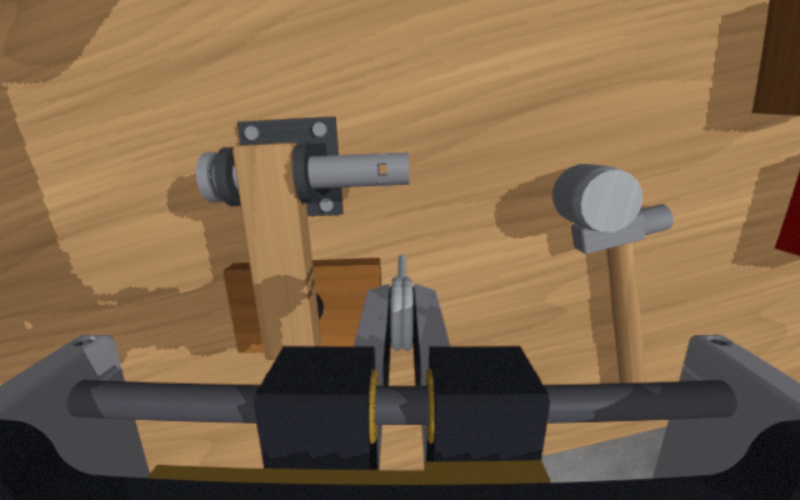

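The hole is clearly visible at (382,169) in the enlarged view, i.e. raw (305.6,135.2). The pin runs from x=308 to 408 and the clip leg's end is at (402,257). Now to measure them.

Run:
```python
from h import *
c,p,d=load('w3')
E=np.array([631.36,-183.4,178.15]); cc=E+[0,0,13]
xh=np.array([np.cos(np.radians(-14.6)),np.sin(np.radians(-14.6)),0])
for n,P in(('straight',cc-[0,0,65]),('bent+',cc+17*xh-[0,0,55.5]),('bent-',cc-17*xh-[0,0,55.5])): print(n,proj(c,P)*1.25)
u,v=np.meshgrid(np.arange(640),np.arange(400)); P=pts(c,d,u,v)
h0=onz(c,305.6,135.2,82.);print('hole approx',h0)
# refine hole: pixels in hole neighborhood with bench-coloured / deep
hsv=cv2.cvtColor(p,cv2.COLOR_RGB2HSV)
roi=(abs(u-305.6)<6)&(abs(v-135.2)<6)
w=roi&(hsv[...,1]>60); print(w.sum(),u[w].mean(),v[w].mean(),u[w].min(),u[w].max(),v[w].min(),v[w].max()); print('hole',onz(c,u[w].mean(),v[w].mean(),82.))
pin=(P[...,2]>55)&(P[...,2]<92)&(u>252)&(u<330)&(v>115)&(v<155)&(hsv[...,1]<50)
q=P[pin]; print(len(q),q[:,2].max(),np.percentile(q[:,2],[50,90,97]))
# silhouette midline per column -> at z=70 (silhouette approx at axis height)
for a in range(255,327,8):
  r=v[:,a][pin[:,a]]
  if len(r)>4: lo=onz(c,a,r.min()-.5,70.);hi=onz(c,a,r.max()+.5,70.); print(a,r.min(),r.max(),((lo+hi)/2).round(1),np.linalg.norm(lo-hi).round(1))
e=onz(c,327,133,70.);print('end',e)
z=cv2.resize(p[90:240,240:400],None,fx=5,fy=4.0*1.25,interpolation=2)[:600]
cv2.imwrite('pics/z3.png',z[:,:,::-1]); print(z.shape)
```

```text
straight [402.77927712 268.19977033]
bent+ [402.78201483 298.00353031]
bent- [402.9129505  247.06291827]
hole approx [ 568.59490818 -182.58889553   82.        ]
44 305.65909090909093 135.11363636363637 303 309 132 138
hole [ 568.53391149 -182.51664086   82.        ]
1840 84.49878952629325 [80.97435049 82.84498378 83.47112199]
255 125 154 [ 561.  -231.2   70. ] 28.3
263 124 149 [ 560.2 -222.9   70. ] 24.4
271 124 149 [ 562.2 -215.5   70. ] 24.4
279 124 148 [ 563.6 -208.    70. ] 23.4
287 124 148 [ 565.6 -200.7   70. ] 23.4
295 123 148 [ 567.  -193.2   70. ] 24.3
303 123 147 [ 568.5 -185.7   70. ] 23.3
311 123 147 [ 570.4 -178.4   70. ] 23.3
319 122 147 [ 571.9 -170.9   70. ] 24.2
end [ 572.29827393 -163.23685151   70.        ]
(600, 800, 3)
```

View pics/z3.png

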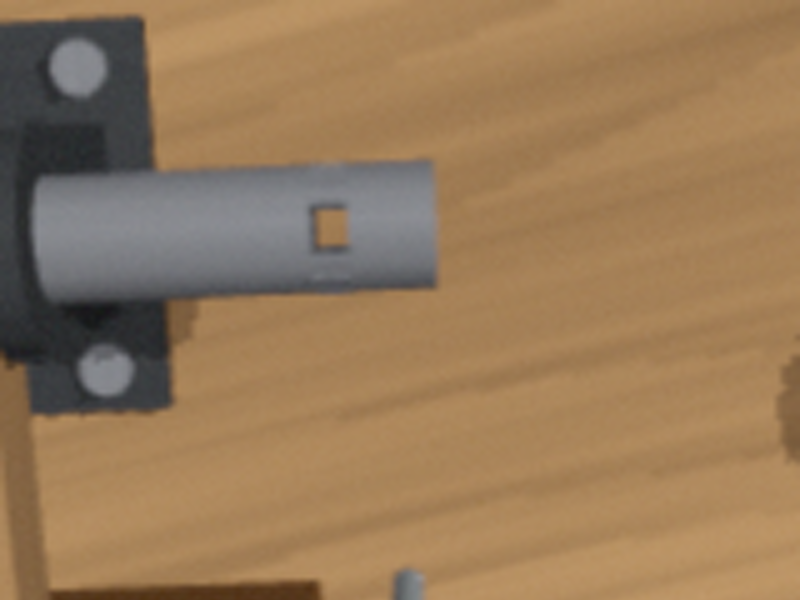

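The hole's upper edge spans crop x 312–350, y 203–252, which puts it at raw (305.8,135.1), world ≈ (568.6,-182.3). The wire end in view at crop (408,570) could be either leg, so I check the held clip in the two fixed cameras.

Run:
```python
from h import *
E=np.array([631.36,-183.4,178.15]); cc=E+[0,0,13]
xh=np.array([np.cos(np.radians(-14.5)),np.sin(np.radians(-14.5)),0])
o=np.zeros((400,800,3),np.uint8)
for k,f in enumerate(('s3','d3')):
  c,p,d=load(f); q=proj(c,cc-[0,0,45]).round().astype(int); u0,v0=q-25
  o[:,400*k:400*k+400]=cv2.resize(p[v0:v0+50,u0:u0+50],(400,400),interpolation=2)
  for n,P in(('cc',cc),('straight',cc-[0,0,65]),('bent+',cc+17*xh-[0,0,55.5]),('bent-',cc-17*xh-[0,0,55.5]),('tcp',E)): print(f,n,((proj(c,P)-[u0,v0]+.5)*8+[400*k,0]).round(),u0,v0)
cv2.imwrite('pics/sd3.png',o[:,:,::-1])
```

```text
s3 cc [185. 115.] 246 263
s3 straight [212. 240.] 246 263
s3 bent+ [255. 269.] 246 263
s3 bent- [163. 178.] 246 263
s3 tcp [191. 141.] 246 263
d3 cc [613.  84.] 314 93
d3 straight [604. 253.] 314 93
d3 bent+ [566. 216.] 314 93
d3 bent- [645. 243.] 314 93
d3 tcp [611. 119.] 314 93
```

View pics/sd3.png

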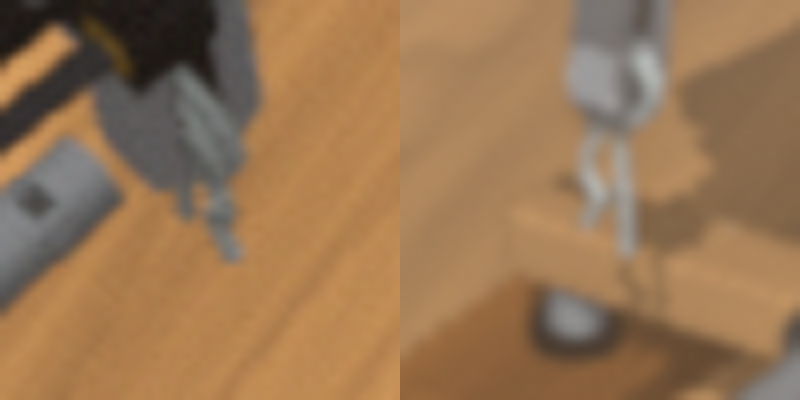

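The side view (right) shows the straight leg from (622,135) to (627,257) and the bent leg to its left ending at (585,228). So the bent leg is on the +x side, but the legs look tilted towards -x. I measure this in the plane of the clip.

Run:
```python
from h import *
E=np.array([631.36,-183.4,178.15]); th=np.radians(-14.5)
xh=np.array([np.cos(th),np.sin(th),0]);yh=np.array([-np.sin(th),np.cos(th),0])
def pl(c,u,v):
  r=ray(c,u,v);o=np.array(c['origin']);t=((E-o)@yh)/(r@yh);P=o+r*t-E
  return round(float(P@xh),1),round(float(P[2]),1)
c,p,d=load('d3')
for n,a,b in(('tip',627,257),('legup',622,135),('bent tip',585,228),('coil R',664,85),('fingerL end',570,110),('fingerR',668,20),('narrow',602,195),('bend',588,165)): print(n,pl(c,314+(a-400)/8-.5,93+b/8-.5))
# coil and tip in wrist
c,p,d=load('w3'); u,v=np.meshgrid(np.arange(640),np.arange(400)); P=pts(c,d,u,v)-E
m=(d>0)&(abs(P@yh)<4.9)&(P[...,2]>-70)&(P[...,2]<35)&(v<290)
q=np.c_[P[m]@xh,P[m][:,2],P[m]@yh]; print(m.sum())
for z in range(-64,34,4):
  k=(q[:,1]>=z)&(q[:,1]<z+4)
  if k.sum(): print(z,k.sum(),q[k,0].min().round(1),q[k,0].max().round(1),q[k,2].mean().round(1))
```

```text
tip (-9.9, -50.4)
legup (-4.8, -4.7)
bent tip (8.5, -44.8)
coil R (-20.6, 18.6)
fingerL end (17.4, -1.7)
fingerR (-20.4, 42.2)
narrow (2.1, -29.8)
bend (8.7, -20.2)
1054
-52 3 -9.9 -9.2 -1.0
-48 14 -10.5 -8.6 -0.5
-44 12 -10.1 -8.4 -0.5
-40 14 -9.6 -7.9 -0.6
-36 16 -8.5 -6.9 -0.6
-32 12 -8.1 -6.8 -0.7
-28 16 -7.9 -6.1 -0.8
-24 14 -7.2 -5.5 -0.7
-20 6 -6.5 -6.0 -0.7
0 1 -8.1 -8.1 4.8
4 7 -16.2 -14.7 -0.4
8 17 -17.0 -15.5 -0.2
12 40 -17.2 -8.4 -0.6
16 72 -17.1 -7.9 0.1
20 114 -16.4 15.4 -0.1
24 240 -13.7 14.9 -0.1
28 448 -9.4 11.8 -0.4
32 8 -8.5 2.6 3.3
```

The wrist depth gives a clean reading: the coil centre is at about +0.5 mm, z +13, relative to the TCP. The straight leg leans about 7°, with its tip at about -7 mm. I'll correct that with a tool tilt and work out the move over the hole.

```bash
cat >> h.py <<'E'
def legfit(c,d,E,R,verbose=1):
    # leg axis & coil in tool-like axes: columns xh,yh,up given by R ; returns tip (camera-world)
    u,v=np.meshgrid(np.arange(640),np.arange(400)); P=(pts(c,d,u,v)-E)@R
    m=(d>0)&(abs(P[...,1])<4.9)&(abs(P[...,0])<14)&(P[...,2]>-47)&(P[...,2]<-20)&(v<290)
    q=P[m]; a=np.polyfit(q[:,2],q[:,0],1); b=np.polyfit(q[:,2],q[:,1],1)
    off=2.2 # mean front surface to axis
    tip=np.array([np.polyval(a,-52)+off,np.polyval(b,-52),-52.])
    if verbose: print(len(q),'slope deg x,y',np.degrees(np.arctan([a[0],b[0]])).round(2),'tip local',tip.round(2))
    return E+R@tip,a,b
E
python3 - <<'E'
from h import *
E=np.array([631.36,-183.4,178.15]); th=np.radians(-14.5)
R0=Ro.from_euler('z',-14.5,degrees=True).as_matrix()
c,p,d=load('w3'); tip,a,b=legfit(c,d,E,R0)
phi=-np.degrees(np.arctan(a[0]))
D=Ro.from_euler('z',2.2,degrees=True)*Ro.from_rotvec(R0[:,1]*phi,degrees=True)
print('rotvec',D.as_rotvec(degrees=True).round(2))
t2=E+D.apply(tip-E); goal=np.array([568.6,-182.3,92.])
print('shift m',((goal-t2)/1000).round(4), t2)
E
```

```text
94 slope deg x,y [ 8.01 -0.47] tip local [ -8.3   -0.49 -52.  ]
rotvec [-1.86 -7.79  2.2 ]
shift m [-0.0617  0.0014 -0.0335] [ 630.30742691 -183.66696205  125.5011196 ]
```

Emit:
{"op": "jog_arm", "data": {"plan": [-0.01, 0, 0, -0.6, -2.4, 0.7, -0.025, 0, 0, -1.2, -4.8, 1.4, -0.04, 0.001, 0, -1.75, -7.3, 2.2, -0.055, 0.0014, 0, -1.75, -7.3, 2.2, -0.062, 0.0014, -0.01, -1.75, -7.3, 2.2, -0.062, 0.0014, -0.02, -1.75, -7.3, 2.2, -0.062, 0.0014, -0.0335, -1.75, -7.3, 2.2, -0.062, 0.0014, -0.0335, -1.75, -7.3, 2.2, -0.062, 0.0014, -0.0335, -1.75, -7.3, 2.2, -0.062, 0.0014, -0.0335, -1.75, -7.3, 2.2], "force": 60}}

```text
clock: 6.8
eef_pos: [569.6, -183.2, 144.7]
eef_rot: [-3.142, 0.131, 2.925]
wrist_force: [-0.4, 0.1, -0.7]
finger_gap: 9.3
finger_force: 60.0
```

Run:
```python
from h import *
s=manip.read_state();E=s['eef_pos'];print(E,s['eef_rot'],s['wrist_force'])
c,p,d=save('wrist','w4');save('scene','s4');cs,ps,ds=save('side','d4')
R=Ro.from_euler('z',-12.3,degrees=True).as_matrix()
u,v=np.meshgrid(np.arange(640),np.arange(400)); P=(pts(c,d,u,v)-E)@R
m=(d>0)&(abs(P[...,1])<6)&(abs(P[...,0])<26)&(P[...,2]>-62)&(v<290); q=P[m]
for z in range(-62,34,4):
  k=(q[:,2]>=z)&(q[:,2]<z+4)
  if k.sum(): print(z,k.sum(),q[k].min(0).round(1)[:2],q[k].max(0).round(1)[:2],q[k].mean(0).round(1))
hsv=cv2.cvtColor(p,cv2.COLOR_RGB2HSV)
print('pred hole',proj(c,[568.6,-182.3,82]))
z=cv2.resize(p[90:240,220:420],(800,600),interpolation=2)
cv2.imwrite('pics/z4.png',z[:,:,::-1])
```

```text
[ 569.59059062 -183.20042379  144.6799804 ] [-3.14157797  0.13136253  2.92543686] [-0.43475326  0.12671626 -0.69764228]
-62 29 [-6.4 -5.3] [3.  5.7] [ -0.7   0.9 -61.5]
-50 10 [-4.2 -2.6] [-3.   1.3] [ -3.6  -0.5 -48.1]
-46 14 [-4.6 -2.6] [-2.6  1.3] [ -3.6  -0.8 -44.3]
-42 15 [-4.4 -2.6] [-2.7  1.3] [ -3.5  -0.8 -39.9]
-38 14 [-4.3 -2.6] [-2.9  1.2] [ -3.6  -0.4 -35.8]
-34 14 [-3.8 -2.6] [-2.6  1.2] [ -3.4  -1.  -32. ]
-30 14 [-3.8 -2.5] [-2.   1.2] [ -3.4  -0.4 -28. ]
-26 17 [-3.9 -2.5] [-2.8  1.1] [ -3.4  -0.8 -24.1]
-22 7 [-4.1 -2.5] [-3.2  0.4] [ -3.7  -1.  -20.2]
-18 2 [-4.1 -1.1] [-3.9 -0.4] [ -4.   -0.7 -17.7]
-2 6 [-9.5  4.7] [-7.9  6. ] [-8.6  5.4  0.7]
2 9 [-16.6  -4.1] [-8.4  5.8] [-12.2   2.8   4.1]
6 28 [-18.4  -5.3] [-8.8  5.7] [-16.2   0.3   8.3]
10 52 [-19.3  -5.8] [-9.3  5.6] [-17.1  -0.1  12.2]
14 85 [-19.4  -5.7] [-10.   6.] [-17.2  -0.4  16.1]
18 119 [-18.2  -5.6] [-10.5   5.9] [-16.   -0.2  20.1]
22 174 [-17.2  -5.6] [12.5  5.7] [-12.8  -0.5  24.2]
26 431 [-14.1  -6. ] [11.5  6. ] [-4.3 -0.6 28.4]
30 204 [-14.3  -5.9] [6.8 5.9] [-1.9 -0.7 30.7]
pred hole [323.03998234 200.14524356]
```

View pics/z4.png

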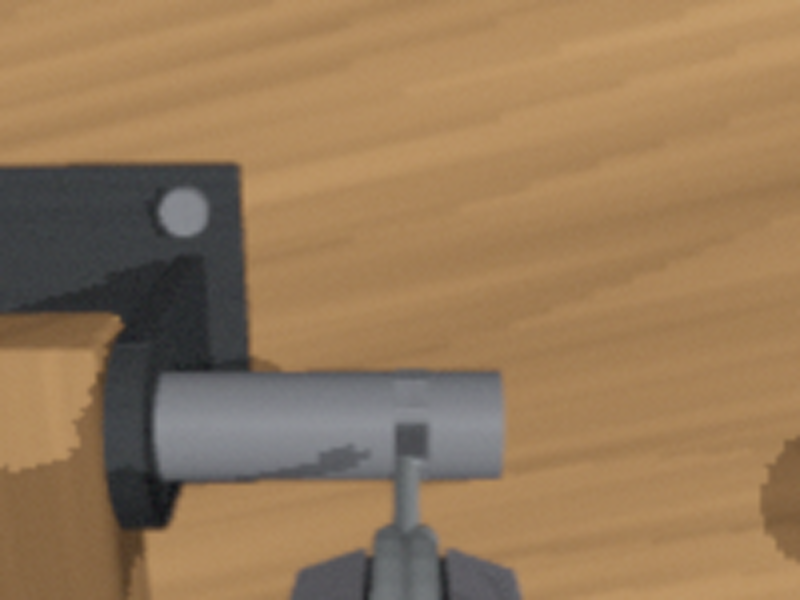

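The leg is now vertical and the pin is square to the gripper. The hole is at crop (412,442) and the leg is at x≈406, so the hole lies about 1.1 mm further along +y. I correct that and feel downwards.

Emit:
{"op": "jog_arm", "data": {"plan": [0.0004, 0.001, 0, 0, 0, 0, 0.0004, 0.001, -0.004, 0, 0, 0, 0.0004, 0.001, -0.008, 0, 0, 0, 0.0004, 0.001, -0.009, 0, 0, 0, 0.0004, 0.001, -0.01, 0, 0, 0, 0.0004, 0.001, -0.011, 0, 0, 0, 0.0004, 0.001, -0.012, 0, 0, 0, 0.0004, 0.001, -0.0125, 0, 0, 0, 0.0004, 0.001, -0.0125, 0, 0, 0]}}

```text
clock: 7.85
eef_pos: [569.6, -182.2, 131.9]
eef_rot: [3.142, 0.131, 2.925]
wrist_force: [0.4, -0.3, -0.1]
finger_gap: 10.0
finger_force: 60.0
```

Emit:
{"op": "jog_arm", "data": {"plan": [0, 0, -0.0007, 0, 0, 0, 0, 0, -0.0014, 0, 0, 0, 0, 0, -0.002, 0, 0, 0, 0, 0, -0.002, 0, 0, 0]}}

```text
clock: 8.25
eef_pos: [569.5, -182.2, 129.8]
eef_rot: [3.142, 0.131, 2.925]
wrist_force: [0.5, 0.5, -0.4]
finger_gap: 9.6
finger_force: 60.0
```

Emit:
{"op": "jog_arm", "data": {"plan": [0, 0, -0.0007, 0, 0, 0, 0, 0, -0.0014, 0, 0, 0, 0, 0, -0.002, 0, 0, 0, 0, 0, -0.002, 0, 0, 0]}}

```text
clock: 8.65
eef_pos: [569.6, -182.2, 127.8]
eef_rot: [3.142, 0.131, 2.925]
wrist_force: [0.5, 0.2, -0.7]
finger_gap: 9.7
finger_force: 60.0
```

The tip is now inside the hole with no reaction. I go down to just before the flare meets the pin.

Emit:
{"op": "jog_arm", "data": {"plan": [0, 0, -0.0015, 0, 0, 0, 0, 0, -0.003, 0, 0, 0, 0, 0, -0.0045, 0, 0, 0, 0, 0, -0.006, 0, 0, 0, 0, 0, -0.0075, 0, 0, 0, 0, 0, -0.009, 0, 0, 0, 0, 0, -0.0105, 0, 0, 0, 0, 0, -0.012, 0, 0, 0, 0, 0, -0.012, 0, 0, 0]}}

```text
clock: 9.55
eef_pos: [569.7, -182.2, 115.8]
eef_rot: [3.142, 0.131, 2.925]
wrist_force: [1.2, -0.4, 0.8]
finger_gap: 9.4
finger_force: 60.0
```

Run:
```python
from h import *
s=manip.read_state();E=s['eef_pos'];print(E,s['wrist_force'],s['moment'])
c,p,d=save('wrist','w5');R=Ro.from_euler('z',-12.3,degrees=True).as_matrix()
u,v=np.meshgrid(np.arange(640),np.arange(400)); P=(pts(c,d,u,v)-E)@R
m=(d>0)&(abs(P[...,1])<2.6)&(abs(P[...,0])<26)&(P[...,2]>-62)&(v<290); q=P[m]
for z in range(-50,34,4):
  k=(q[:,2]>=z)&(q[:,2]<z+4)
  if k.sum(): print(z,k.sum(),q[k].min(0).round(1)[:2],q[k].max(0).round(1)[:2],q[k].mean(0).round(1))
cw,pw,dw=load('w5');a=cv2.resize(p[130:250,260:380],(400,400),interpolation=2)
c,p,d=save('side','d5');t=proj(c,E-[0,0,20]).round().astype(int);b=cv2.resize(p[t[1]-25:t[1]+25,t[0]-25:t[0]+25],(400,400),interpolation=2)
cv2.imwrite('pics/z5.png',np.hstack([a,b])[:,:,::-1])
```

```text
[ 569.65854651 -182.21006099  115.81483306] [ 1.16072233 -0.4068782   0.84306479] [ 0.11944904 -0.17278847  0.03384992]
-50 12 [-12.2  -2.6] [4.  2.2] [ -9.3   0.2 -47.4]
-46 16 [-12.4  -2.6] [4.  2.1] [-10.1  -0.1 -43.8]
-42 35 [-12.3  -2.6] [4.  2.1] [ -9.9  -0.1 -39.9]
-38 61 [-11.2  -2.6] [4.2 2. ] [ -6.9  -0.3 -36. ]
-34 23 [-6.6 -2.5] [-2.4  2. ] [ -4.3  -0.6 -32.5]
-30 16 [-4.5 -2.5] [-2.4  1.2] [ -3.4  -0.5 -28. ]
-26 14 [-4.3 -2.5] [-2.6  1.1] [ -3.4  -0.7 -24. ]
-22 9 [-4.3 -1.8] [-3.6  0.4] [ -3.8  -0.7 -19.9]
2 1 [-16.1   0.8] [-16.1   0.8] [-16.1   0.8   4. ]
6 13 [-18.2  -2.2] [-15.8   2.6] [-17.3   0.3   7.7]
10 27 [-18.8  -2.2] [-16.9   2.5] [-18.1   0.2  12.2]
14 41 [-18.9  -2.2] [-15.8   2.5] [-17.7   0.1  16.1]
18 55 [-18.7  -2.2] [-14.4   2.4] [-16.5   0.1  20.1]
22 86 [-17.6  -2.2] [11.3  2.3] [-12.7  -0.   24.2]
26 197 [-13.7  -2.3] [11.5  2.4] [-3.9 -0.1 28.4]
30 105 [-10.   -2.2] [5.4 2.3] [-1.5  0.5 30.7]
```

View pics/z5.png

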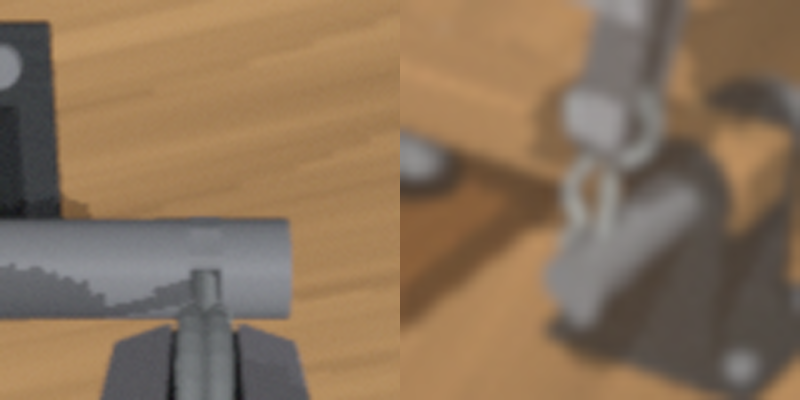

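The straight leg is in the hole (left crop at (205,275)), and the bent leg is visible above the far side in the side view. A slight +x wall contact calls for a 0.6 mm correction, then I press down slowly.

Emit:
{"op": "jog_arm", "data": {"plan": [0.0006, -0.0001, -0.001, 0, 0, 0, 0.0006, -0.0001, -0.002, 0, 0, 0, 0.0006, -0.0001, -0.003, 0, 0, 0, 0.0006, -0.0001, -0.004, 0, 0, 0, 0.0006, -0.0001, -0.005, 0, 0, 0, 0.0006, -0.0001, -0.006, 0, 0, 0, 0.0006, -0.0001, -0.006, 0, 0, 0]}}

```text
clock: 10.35
eef_pos: [570.3, -182.4, 109.9]
eef_rot: [-3.142, 0.131, 2.925]
wrist_force: [1.7, -0.5, 1.8]
finger_gap: 9.7
finger_force: 60.0
```

Emit:
{"op": "jog_arm", "data": {"plan": [0, 0, -0.001, 0, 0, 0, 0, 0, -0.002, 0, 0, 0, 0, 0, -0.003, 0, 0, 0, 0, 0, -0.003, 0, 0, 0]}}

```text
clock: 10.75
eef_pos: [570.2, -182.3, 106.8]
eef_rot: [3.142, 0.131, 2.925]
wrist_force: [3.5, -0.6, 0.8]
finger_gap: 9.5
finger_force: 60.0
```

Emit:
{"op": "jog_arm", "data": {"plan": [0.0003, 0, -0.001, 0, 0, 0, 0.0003, 0, -0.002, 0, 0, 0, 0.0003, 0, -0.003, 0, 0, 0, 0.0003, 0, -0.003, 0, 0, 0]}}

```text
clock: 11.15
eef_pos: [570.3, -182.2, 103.3]
eef_rot: [3.141, 0.13, 2.925]
wrist_force: [4.3, -0.4, -1.2]
finger_gap: 9.3
finger_force: 60.0
```

Emit:
{"op": "jog_arm", "data": {"plan": [0, 0, -0.001, 0, 0, 0, 0, 0, -0.002, 0, 0, 0, 0, 0, -0.003, 0, 0, 0, 0, 0, -0.003, 0, 0, 0]}}

```text
clock: 11.55
eef_pos: [570.3, -182.2, 100.6]
eef_rot: [3.141, 0.13, 2.925]
wrist_force: [5.8, -0.8, -3.8]
finger_gap: 9.6
finger_force: 60.0
```

Run:
```python
from h import *
s=manip.read_state();E=s['eef_pos'];print(E,s['wrist_force'],s['moment'])
c,p,d=save('wrist','w6');R=Ro.from_euler('z',-12.3,degrees=True).as_matrix()
u,v=np.meshgrid(np.arange(640),np.arange(400)); P=(pts(c,d,u,v)-E)@R
m=(d>0)&(abs(P[...,1])<2.6)&(abs(P[...,0])<26)&(P[...,2]>-62)&(v<290); q=P[m]
for z in range(-40,34,3):
  k=(q[:,2]>=z)&(q[:,2]<z+3)
  if k.sum(): print(z,k.sum(),q[k].min(0).round(1)[:2],q[k].max(0).round(1)[:2],q[k].mean(0).round(1))
a=cv2.resize(p[130:250,260:380],(400,400),interpolation=2)
c,p,d=save('side','d6');t=proj(c,E-[0,0,10]).round().astype(int);b=cv2.resize(p[t[1]-25:t[1]+25,t[0]-25:t[0]+25],(400,400),interpolation=2)
cv2.imwrite('pics/z6.png',np.hstack([a,b])[:,:,::-1])
```

```text
[ 570.34521033 -182.24121147  100.59437673] [ 5.84776557 -0.84372173 -3.80668613] [-0.11142673 -1.03394394 -0.00218445]
-37 1 [2.9 2. ] [2.9 2. ] [  2.9   2.  -34.2]
-34 9 [-13.2  -2.5] [-12.5   1.9] [-12.8  -0.5 -32.2]
-31 13 [-13.1  -2.5] [-12.6   2.6] [-12.9   0.1 -29.5]
-28 19 [-13.1  -2.5] [-11.1   2.6] [-12.5  -0.2 -26.3]
-25 41 [-13.2  -2.5] [-2.3  2.5] [-10.1  -0.1 -23.5]
-22 62 [-10.7  -2.5] [-2.9  2.5] [ -7.3  -0.1 -20.6]
-19 8 [-8.9 -2.4] [-4.2  2.5] [ -7.    0.1 -18.6]
2 1 [-15.  -1.] [-15.  -1.] [-15.   -1.    4.6]
5 5 [-16.9  -1.6] [-15.9   2. ] [-16.7   0.3   6.2]
8 13 [-18.4  -2.2] [-16.9   2.6] [-17.8   0.1   9.6]
11 18 [-18.8  -2.2] [-17.1   2.5] [-18.1   0.2  12.5]
14 29 [-19.   -2.2] [-16.9   2.5] [-17.8   0.1  15.2]
17 43 [-18.4  -2.2] [-14.7   2.4] [-17.1   0.1  18.6]
20 44 [-17.5  -2.2] [-13.3   2.4] [-15.7  -0.   21.7]
23 67 [-16.2  -2.3] [11.9  2.4] [-11.7   0.1  24.6]
26 123 [-13.4  -2.3] [11.   2.4] [-5.6 -0.1 27.8]
29 180 [-10.9  -2.2] [8.4 2.3] [-1.6  0.2 30.1]
```

The clip is held well and riding over the pin, and the downward pull means the narrow part is passing. I continue.

Emit:
{"op": "jog_arm", "data": {"plan": [0, 0, -0.001, 0, 0, 0, 0, 0, -0.002, 0, 0, 0, 0, 0, -0.003, 0, 0, 0, 0, 0, -0.004, 0, 0, 0, 0, 0, -0.004, 0, 0, 0]}}

```text
clock: 12.15
eef_pos: [570.3, -182.2, 96.6]
eef_rot: [3.141, 0.13, 2.925]
wrist_force: [4.4, -1.4, -2.9]
finger_gap: 9.6
finger_force: 60.0
```

Emit:
{"op": "jog_arm", "data": {"plan": [0, 0, -0.001, 0, 0, 0, 0, 0, -0.002, 0, 0, 0, 0, 0, -0.003, 0, 0, 0, 0, 0, -0.003, 0, 0, 0]}}

```text
clock: 12.55
eef_pos: [570.2, -182.2, 93.5]
eef_rot: [3.141, 0.13, 2.925]
wrist_force: [2.9, -1.5, -1.8]
finger_gap: 9.7
finger_force: 60.0
```

Emit:
{"op": "jog_arm", "data": {"plan": [0, 0, -0.001, 0, 0, 0, 0, 0, -0.002, 0, 0, 0, 0, 0, -0.003, 0, 0, 0, 0, 0, -0.003, 0, 0, 0]}}

```text
clock: 12.95
eef_pos: [570.4, -182.3, 90.8]
eef_rot: [3.142, 0.131, 2.925]
wrist_force: [1.1, -0.5, -0.2]
finger_gap: 9.6
finger_force: 60.0
```

Run:
```python
from h import *
s=manip.read_state();E=s['eef_pos'];print(E,s['wrist_force'],s['moment'])
c,p,d=save('wrist','w7');R=Ro.from_euler('z',-12.3,degrees=True).as_matrix()
u,v=np.meshgrid(np.arange(640),np.arange(400)); P=(pts(c,d,u,v)-E)@R
m=(d>0)&(abs(P[...,1])<2.6)&(abs(P[...,0])<26)&(P[...,2]>-35)&(v<290); q=P[m]
for z in range(-34,34,4):
  k=(q[:,2]>=z)&(q[:,2]<z+4)
  if k.sum(): print(z,k.sum(),q[k].min(0).round(1)[:2],q[k].max(0).round(1)[:2])
print('coil top z',np.percentile(q[q[:,2]>20][:,2],97)+E[2])
pin=(d>0)&(P[...,1]>8)&(P[...,1]<18)&(abs(P[...,0])<14)&(P[...,2]>-20); 
print('pin top',np.percentile(P[pin][:,2],[50,97])+E[2] if pin.sum() else None)
```

```text
[ 570.37083775 -182.25246154   90.79486161] [ 1.08631664 -0.45746792 -0.23193093] [ 0.019292   -0.3497853  -0.05498018]
-26 5 [-12.9  -2.4] [-12.5   1.1]
-22 18 [-13.2  -2.4] [-12.4   2.5]
-18 38 [-13.3  -2.4] [-10.4   2.4]
-14 49 [-12.2  -2.4] [-7.9  2.3]
2 3 [-16.7  -1. ] [-15.5   1.4]
6 13 [-18.4  -2.2] [-15.8   2.6]
10 25 [-19.1  -2.2] [-16.3   2.5]
14 40 [-19.1  -2.2] [-16.2   2.5]
18 56 [-19.   -2.2] [-14.5   2.4]
22 83 [-16.9  -2.3] [11.6  2.4]
26 205 [-13.5  -2.3] [11.3  2.4]
30 99 [-8.6 -2.2] [4.7 2.3]
coil top z 121.98597936429073
pin top [ 82.71802302 122.71468722]
```

The push has fallen away with the coil centre about 34 mm above the pin axis. I go down a touch more, release and back off.

Emit:
{"op": "jog_arm", "data": {"plan": [0, 0, -0.0007, 0, 0, 0, 0, 0, -0.0007, 0, 0, 0, 0, 0, -0.0007, 0, 0, 0]}}

```text
clock: 13.3
eef_pos: [570.5, -182.3, 90.3]
eef_rot: [3.142, 0.131, 2.925]
wrist_force: [1.6, -0.3, 1.1]
finger_gap: 9.7
finger_force: 60.0
```

Emit:
{"op": "jog_arm", "data": {"plan": [0, 0, 0, 0, 0, 0, 0, 0, 0, 0, 0, 0, 0, 0, 0, 0, 0, 0, 0, 0, 0, 0, 0, 0, 0, 0, 0, 0, 0, 0, 0, 0, 0, 0, 0, 0], "claw": 0.034}}

```text
clock: 13.9
eef_pos: [570.5, -182.3, 90.2]
eef_rot: [3.142, 0.131, 2.925]
wrist_force: [0.1, 0.1, 0.2]
finger_gap: 34.1
finger_force: 0.0
```

Emit:
{"op": "jog_arm", "data": {"plan": [0, 0, 0.01, 0, 0, 0, 0, 0, 0.03, 0, 0, 0, 0, 0, 0.06, 0, 0, 0, 0, 0, 0.09, 0, 0, 0, 0, 0, 0.11, 0, 0, 0, 0.03, 0, 0.12, 0, 0, 0, 0.06, 0, 0.12, 0, 0, 0, 0.06, 0, 0.12, 0, 0, 0, 0.06, 0, 0.12, 0, 0, 0]}}

```text
clock: 14.8
eef_pos: [630.3, -182.2, 210.2]
eef_rot: [3.142, 0.13, 2.926]
wrist_force: [-0.3, 0.3, 0.5]
finger_gap: 34.0
finger_force: 0.0
```

Run:
```python
from h import *
s=manip.read_state();E=np.array([570.37,-182.25,90.1])
c,p,d=save('wrist','w8');R=Ro.from_euler('z',-12.3,degrees=True).as_matrix()
u,v=np.meshgrid(np.arange(640),np.arange(400)); P=(pts(c,d,u,v)-E)@R
m=(d>0)&(abs(P[...,1])<9)&(abs(P[...,0])<28)&(P[...,2]>0)&(P[...,2]<40); q=P[m]
print(m.sum(),q.min(0),q.max(0),'top z',np.percentile(q[:,2],97)+E[2],cv2.minAreaRect(q[:,:2].astype(np.float32)))
t=proj(c,E).round().astype(int);print(t)
a=cv2.resize(p[max(t[1]-40,0):t[1]+40,t[0]-40:t[0]+40],(400,400),interpolation=2)
o=[a]
c,p,d=save('side','d8');t=proj(c,E-[0,0,5]).round().astype(int);o.append(cv2.resize(p[t[1]-25:t[1]+25,t[0]-25:t[0]+25],(400,400),interpolation=2))
cv2.imwrite('pics/z8.png',np.hstack(o)[:,:,::-1])
```

```text
470 [-15.6418717   -5.58793815   0.07159809] [19.99779081  4.51971453 30.64941994] top z 120.05881076904907 ((2.1763057708740234, -0.5460062026977539), (10.04126262664795, 35.61404800415039), 89.74700164794922)
[308 120]
```

View pics/z8.png

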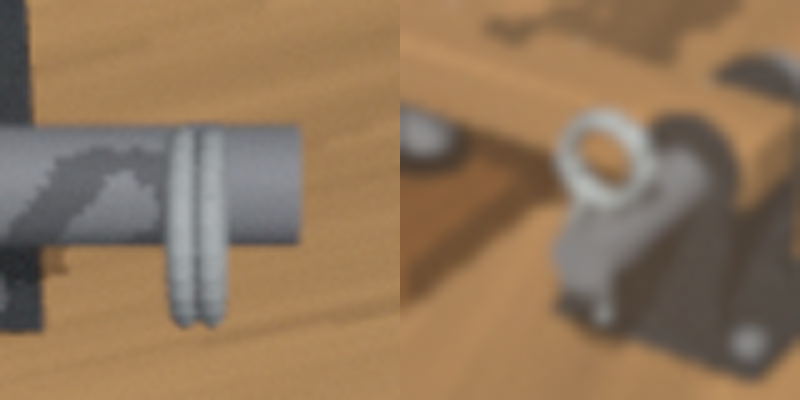

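The view shows the clip's coil standing square across the pin at (197,225), outboard of the ear. In the side view the coil is upright above the pin with the leg's end below it at (603,310). The coil centre is about 102–103 mm up, so I hand in.

```bash
python3 -c "
from cell import manip
print(manip.sign_off())"
```

```text
the job is handed in; nothing more can be done
None
```

I handed the job in, and no verdict came back. The R-clip is through the pin's cross-hole and released, its coil square across the pin about 32–33 mm above the axis and leaning slightly (about 0.1 rad); I judged the bent leg snapped round the pin from the force falling away, not from seeing it.

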